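# Re-index and tighten the loose clamping lever

### The job

The length stop with the orange lever is still loose, and its lever is nearly against its stop pin. Lift the orange lever off its teeth, swing it back anticlockwise (from above) by two teeth (60 degrees), let it drop fully into the teeth again and turn it clockwise until the red pointer stands in the green field. Let go with the lever seated, and leave the stop with the black lever clamped as it is.

Things in the scene. Friction and masses are not known exactly. Their poses are not given: they have to be found in the camera images.
- orange_grip (a point): Middle of the orange lever's handle, 92 mm out from the screw's axis, 68 mm above the table when seated. The handle is a level bar 62 mm long, 16 wide, 18 high, free on both sides (base plate below: 10 mm high). The frame turns with the lever: x points outward along the handle, z up. A like stop with a black lever stands beside it, left or right.
- orange_axis (a point): Point on the vertical axis of the orange stop's screw, 68 mm above the table; fixed, x to the back within 0.4 rad, z up. Grey dial (radius 48 mm, top at 34 mm) with the green field at its edge; on it, 40 mm from the axis on the lever's clockwise side, a steel stop pin, 10 mm thick, top at 80 mm. Lever hub 52 mm across, top at 69 mm.
- orange_screw (a joint): Screw angle in rad, growing clockwise from above; the red pointer turns with it. Starts at 0.05 to 0.3; the green field is 1.0 to 1.25, with a firm end stop at 1.25. Turning takes 0.35 N m (4 N at the handle); it stays where left. In the starting teeth the stop pin halts it at about 0.4; each tooth the lever is set back adds 0.52, so two or three are needed.
- orange_lever (a joint): Angle of the orange lever relative to its screw in rad, growing clockwise from above; 0 at the start. 12 teeth: it seats only at multiples of 0.524 (30 degrees), with about 0.03 play; -1.05 is two teeth back. Seated it turns together with the screw; lifted it turns freely.
- orange_lift (a joint): How far the orange lever is lifted along its axis, in m: 0 seated, 0.014 upper stop. The teeth are clear above 0.006; lift it by about 0.011. A spring pushes it down (4 N seated, 7 N at the top). The teeth are rounded and draw the lever in when it is let down within about 10 degrees of a gap.
- black_screw (a joint): Screw angle of the other stop, with the black lever, in rad: it starts at 1.08 to 1.2, clamped in its green field, and shall stay there.

How it is judged:
On the way, in this order (a step that is already met when the one before it is completed fails the run):
1. the orange lever is lifted clear of its teeth (value of joint orange_lift above 0.005 m), for 0.1 s.
2. the orange lever is swung back on its screw, which is not clamped yet (value of joint orange_lever below -0.4 rad and value of joint orange_screw below 0.95 rad), for 0.1 s.
At the end, for the whole second after the job is handed in: The orange screw is in its green field (1.0 to 1.25 rad), the orange lever is two or more teeth back on it (below -0.8 rad) and seated (lifted less than 2 mm), and the black screw is still in its green field (over 1.0 rad) (value of joint each of orange_screw, black_screw above 1 rad and value of joint orange_lift below 0.002 m and value of joint orange_lever below -0.8 rad); the robot touches nothing.
It fails at once if the stop with the black lever is loosened (value of joint black_screw below 1 rad).
It also fails if it takes over 40 s, if anything falls off the work surface, if the arm or the gripper's body presses on something with over 40 N, if the wrist force passes 120 N, or if a joint passes its speed limit or range.

### The arm

A 6-joint arm with a two-finger parallel gripper is mounted at the origin on a cart in front of the work surface, level with it; the furniture and walls round the work are solid. World frame = base frame: x ahead of the robot, y to its left, z up, the work surface at z = 0. Lengths are in m, angles in rad, forces in N, time in s.
With the tool pointing down it reaches from about 0.325 to 1 m from the base axis. Payload 5.1 kg.
Tool frame: the origin (TCP) lies at the very end of the fingers, on their centre line; the grasp point (between the pads) lies 19 mm behind it (ctrl.grasp_offset is the distance from the TCP to the grasp point, in m); z points along the fingers, y is the direction in which the jaws open and shut (so a half turn about z gives the same grasp; the last joint's range is limited). The gripper opens to 85 mm and grips with 20 to 120 N. Pads are 22 mm wide; open, the fingers measure 114 mm over their backs; the gripper's body (76 mm by 85 mm) begins 54 mm behind the grasp point. The pads swing forward as they close: fully open they stand 13 mm farther back than shut.
Start: joints at [-0.083, 0.124, 1.65, -0, 1.367, -0.083], TCP at [0.65, -0, 0.231] pointing down, gripper open.
Joint ranges: [-2.61, 2.61], [-1.02, 2.33], [0.03, 2.71], [-1.35, 4.49], [0.32, 2.68], [-2.91, 2.91]. Speed limits (rad/s): [2.57, 2.57, 3.14, 3.14, 3.14, 3.14].

### API

Orientations are given as a rotation vector (axis times angle).
In Python, from cell import ctrl gives the robot as it stands. The module is installed in compiled form; this text tells all that it offers.
- The arm moves only by the tool step_arm, never from a script. Its argument "commands" is text: rows parted by semicolons, each of 7 numbers parted by spaces: the finger opening in mm, from 0 to 85.4, then the shift along the tool's x, y, z in units of 30 mm (1.0 is 30 mm), then the turn, a rotation vector about the tool's x, y, z in rad. In form: gripper dx dy dz rx ry rz; .... A call has 1 to 12 rows; each row is the pose to reach, as a shift and turn from the pose measured when the call began, along the tool's axes at that moment; what a row does not reach only later rows make up. A row lasts 1/12 s, in which the tool goes at most 41.7 mm and 7.16 degrees, less where a joint would pass 70% of its speed; a pose out of reach is approached as far as the arm can. A call with a gripper value outside its range is refused whole. The fingers move at their own pace and stop on an object; "newtons" is the grip in N (left out, the last holds). Time passes only in rows, so rows that repeat a pose let the fingers close. It gives the time, the measured TCP pose, the force and the opening at its end, in the units of the state.
- ctrl.sense(): the state, without advancing time (a new reading comes with each control period).
- ctrl.capture(name): name is "scene" or "side" or "wrist"; returns the picture (480x640x3 uint8, red, green, blue); there is no depth.
- ctrl.camera_params(name): a dict with "camera_matrix" (3x3 intrinsics, pixels), "k1" (the pictures are not rectified: a ray, as slopes to the right and down, at radius r is drawn at 1 + k1 r^2 times it, then the intrinsics apply), "rvec" (rotation vector, rad) and "tvec" (3), from world to camera coordinates, as OpenCV has them. Camera axes: x right, y down, z forward; pixel columns grow to the right and rows downward; lengths in m; the calibration is good to about 2 mm. A picture is of the moment at which its call begins: read the wrist's pose just before it. camera_params takes no time and is no camera call; for the wrist camera it gives the pose at the moment of the call.
- ctrl.sign_off(): hands the job in, once; it reports no verdict.
The state is a dict: "time_s": time; "joint_pos": joint angles; "qd": joint speeds; "joint_torque": joint torques, N m; "position": TCP position; "ee_rot": TCP orientation; "ft_force": force on the tool from outside, world axes, zero at the start; "moment": the same for the moment, N m; "grip_width": opening from 0.0 (shut) to 1.0 (fully open).
Only numpy, scipy, OpenCV 4.12 (cv2) and the standard library are available. Lean on these libraries where they do the work, as an engineer would, in place of code of your own. Each camera call takes 0.05 s, during which the arm holds its last target.

## Working session

There is one attempt and no reset: what is moved stays moved. The work goes in short steps, Python scripts to look and compute and a tool call to move; the robot and the scene stay as the last step left them, time stands still between calls to the robot, and variables do not carry over. Pictures are saved under pics/ and viewed, and the job is handed in when it is done.

Besides the shell and the picture viewer there is one more tool, called after "Emit:" as name(argument=value, ...) on one line, values as JSON. step_arm: Moves the arm, as the interface text tells. Its arguments: {"type":"object","properties":{"commands":{"type":"string"},"newtons":{"type":"number"}},"required":["commands"]}

```bash
mkdir -p pics
cat > h.py <<'E'
import numpy as np, cv2
from cell import ctrl
def snap(cam,name):
    p=ctrl.camera_params(cam); im=ctrl.capture(cam)
    cv2.imwrite('pics/'+name,im[:,:,::-1]); return im,p
def ray(p,uv):
    K=np.array(p['camera_matrix']);k1=p['k1']
    d=np.array([(uv[0]-K[0,2])/K[0,0],(uv[1]-K[1,2])/K[1,1]])
    s=d.copy()
    for _ in range(30): s=d/(1+k1*(s@s))
    R=cv2.Rodrigues(np.array(p['rvec'],float))[0]; t=np.array(p['tvec']).ravel()
    return -R.T@t, R.T@np.array([s[0],s[1],1])
def onz(p,uv,z):
    o,d=ray(p,uv); return o+d*(z-o[2])/d[2]
def proj(p,X):
    K=np.array(p['camera_matrix']);R=cv2.Rodrigues(np.array(p['rvec'],float))[0]; t=np.array(p['tvec']).ravel()
    c=R@np.array(X)+t; s=c[:2]/c[2]; s=s*(1+p['k1']*(s@s)); return K[:2,:2]@s+K[:2,2]
E
python3 - <<'E'
from h import *
for c in('scene','side','wrist'):
    im,p=snap(c,c+'0.png'); o,d=ray(p,(320,240)); print(c,o.round(3),d.round(3))
s=ctrl.sense(); print(s['position'],s['ee_rot'],s['time_s'],s['grip_width'],ctrl.grasp_offset)
E
```

```text
scene [ 0.012 -0.744  0.466] [ 0.57   0.711 -0.412]
side [0.211 0.614 0.475] [ 0.393 -0.769 -0.505]
wrist [0.649 0.069 0.374] [ 0.01  -0.267 -0.964]
[6.49509601e-01 2.41451210e-05 2.30295873e-01] [-2.22047274e+00 -2.22056519e+00  1.74720825e-03] 0.15 0.9978404682503915 0.0187
```

View pics/scene0.png

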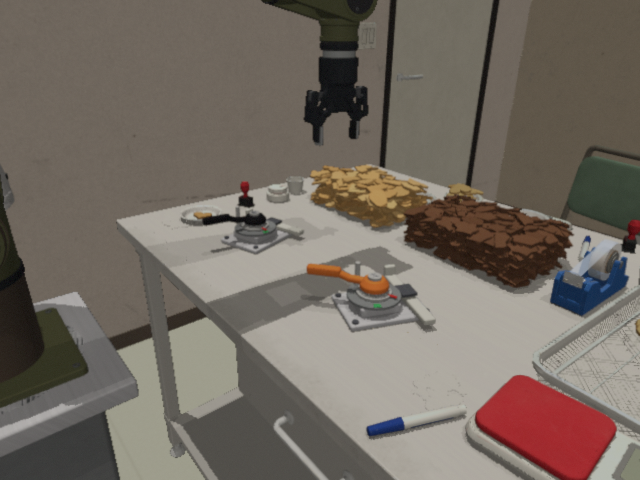

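View pics/side0.png

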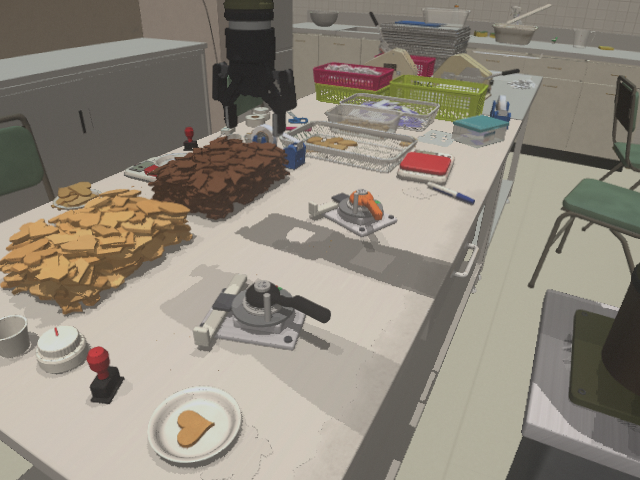

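View pics/wrist0.png

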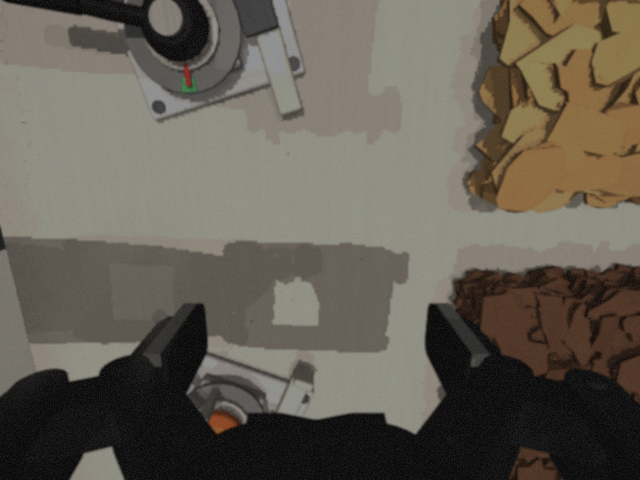

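Run:
```python
import cv2,numpy as np
a=cv2.imread('pics/scene0.png')[245:340,290:450]; b=cv2.imread('pics/side0.png')[175:245,295:415]
a=cv2.resize(a,(800,475),interpolation=2); b=cv2.resize(b,(800,467),interpolation=2)
cv2.imwrite('pics/ca.png',a);cv2.imwrite('pics/cb.png',b)
for n in('scene0','side0'):
    im=cv2.imread(f'pics/{n}.png'); hsv=cv2.cvtColor(im,cv2.COLOR_BGR2HSV)
    m=cv2.inRange(hsv,(5,190,120),(16,255,255)); 
    nn,l,st,c=cv2.connectedComponentsWithStats(m)
    for i in range(1,nn):
        if st[i,4]>60: print(n,st[i],c[i])
```

```text
scene0 [308 265  80  29 524] [351.70038168 278.71374046]
```

View pics/ca.png

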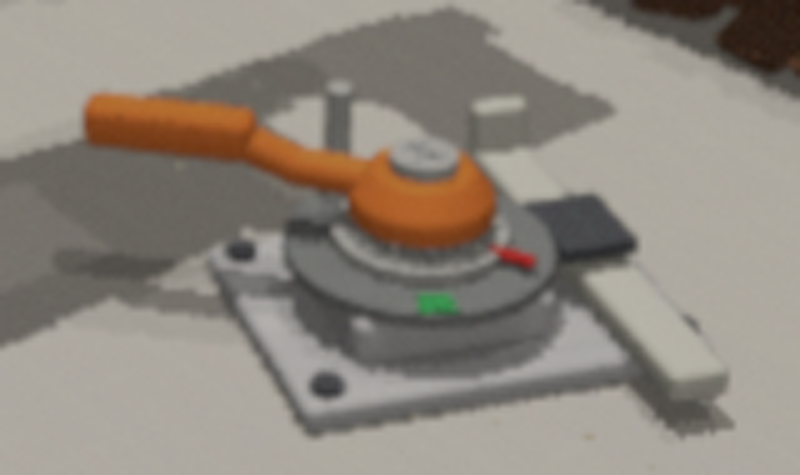

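View pics/cb.png

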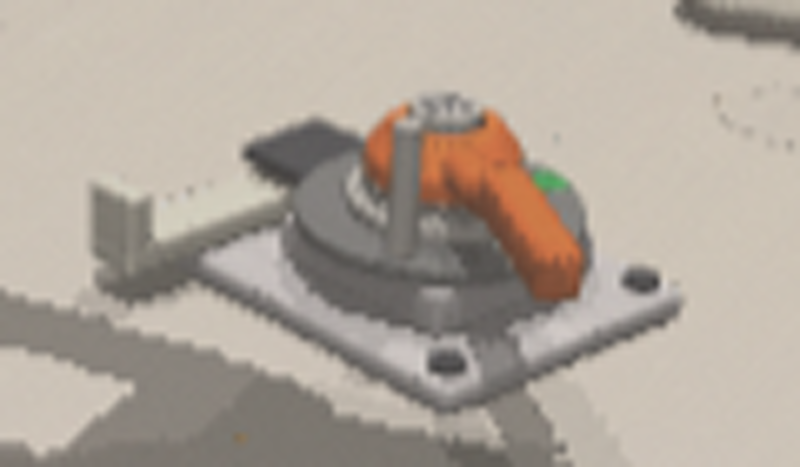

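Run:
```python
from h import *
p=ctrl.camera_params('scene');q=ctrl.camera_params('side')
print('cap',onz(p,(375,276.5),.071),onz(q,(295+447/6.67,175+110/6.67),.071))
print('hend',onz(p,(307.6,268.5),.068),onz(p,(340.5,271.5),.068))
print('hend side',onz(q,(295+555/6.67,175+270/6.67),.068))
print('green',onz(p,(377.5,305.5),.034),onz(q,(295+549/6.67,175+181/6.67),.034))
print('pin',onz(p,(290+340/5,245+88/5),.08),onz(q,(295+408/6.67,175+124/6.67),.08))
```

```text
cap [ 0.53893571 -0.23862359  0.071     ] [ 0.54204258 -0.22440488  0.071     ]
hend [ 0.46859265 -0.14043162  0.068     ] [ 0.50765257 -0.18469106  0.068     ]
hend side [ 0.47326926 -0.14312103  0.068     ]
green [ 0.52021281 -0.26657686  0.034     ] [ 0.52057085 -0.26576261  0.034     ]
pin [ 0.53910954 -0.19507551  0.08      ] [ 0.54096599 -0.19003292  0.08      ]
```

Emit:
step_arm(commands="60 -1.5 -0.7 0 0 0 -0.1;60 -3 -1.4 0 0 0 -0.2;60 -4.5 -2.1 0 0 0 -0.3;60 -6 -2.8 0 0 0 -0.4;60 -7 -3.3 0 0 0 -0.5;60 -7.7 -3.67 0 0 0 -0.6;60 -7.7 -3.67 0 0 0 -0.66;60 -7.7 -3.67 0 0 0 -0.66;60 -7.7 -3.67 0 0 0 -0.66")

```text
time_s: 0.9
position: [0.5391, -0.2311, 0.2302]
ee_rot: [-1.385, -2.817, 0.0]
ft_force: [-0.1, -0.5, 0.3]
grip_width: 0.701
```

Run:
```python
from h import *
im,p=snap('wrist','w1.png'); s=ctrl.sense(); print(s['position'],s['ee_rot'],s['time_s'],s['grip_width'],s['joint_pos'])
print(proj(p,(.54,-.231,.069)))
```

```text
[ 0.53955047 -0.23042893  0.23021535] [-1.38276857e+00 -2.81871272e+00  1.40792910e-04] 0.95 0.6990214346906661 [-4.95035597e-01 -1.29049047e-02  1.79466996e+00 -1.70311166e-04
  1.36179899e+00 -1.15365023e+00]
[317.98784709 223.12453061]
```

View pics/w1.png

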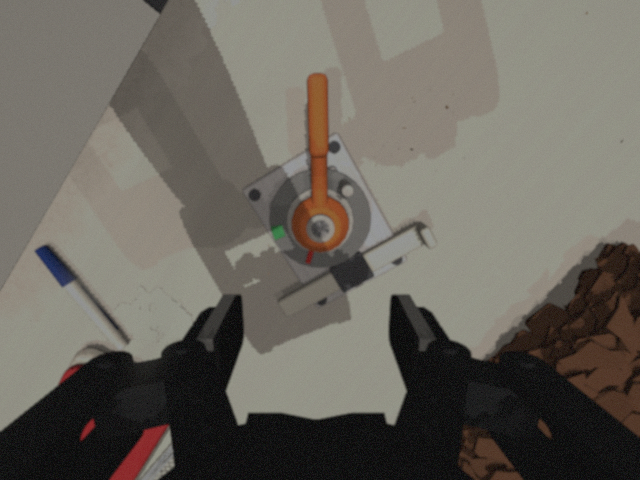

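The wrist view shows the orange handle running from about (318,73) to (318,157), the hub cap at (321,228), the pin at (347,190), and the red pointer at (310,257) with the green field at (279,232).

Run:
```python
from h import *
im=cv2.imread('pics/w1.png');p=ctrl.camera_params('wrist')
hsv=cv2.cvtColor(im,cv2.COLOR_BGR2HSV)
m=cv2.inRange(hsv,(3,150,90),(20,255,255));m[270:]=0;m[:,:250]=0;m[:,400:]=0
h=m.copy();h[156:]=0
r=cv2.minAreaRect(cv2.findNonZero(h));print(r)
ys,xs=np.nonzero(h);print(ys.min(),ys.max(),xs.mean())
top=[xs[ys==y].mean() for y in (80,100,120,140,150)];print(top)
hub=m.copy();hub[:200]=0;ys,xs=np.nonzero(hub);print('hub',xs.min(),xs.max(),ys.max())
g=cv2.inRange(hsv,(50,100,80),(80,255,255));g[:,:200]=0;g=cv2.findNonZero(g).reshape(-1,2).mean(0);
c=onz(p,(321,228),.074);c2=onz(p,((290+349)/2,225),.055)
print('axis cap',c,c2)
a=onz(p,(318,73),.068);b=onz(p,(318,156),.068)
a2=onz(p,(318,73),.077)
print('ends',a,b,np.linalg.norm(a-b),np.linalg.norm((a-c)[:2]),np.degrees(np.arctan2(*(a-b)[1::-1])),np.degrees(np.arctan2(*(a-c)[1::-1])))
G=onz(p,g,.034);P=onz(p,(310,257),.04);pin=onz(p,(348,190),.08)
for X in(G,P,pin):
  d=(X-c)[:2];print(X,np.linalg.norm(d),np.degrees(np.arctan2(d[1],d[0])))
```

```text
((317.34124755859375, 114.56317138671875), (81.16376495361328, 18.696260452270508), 88.85424041748047)
74 155 317.6190803019904
[np.float64(317.0), np.float64(317.5), np.float64(317.5), np.float64(317.5), np.float64(318.5)]
hub 293 347 262
axis cap [ 0.54423625 -0.23117899  0.074     ] [ 0.54452332 -0.23329601  0.055     ]
ends [ 0.46870383 -0.13802011  0.068     ] [ 0.50646641 -0.18661124  0.068     ] 0.06153949808748882 0.11993215959100773 127.85254643178719 129.03484100864836
[ 0.52034559 -0.26650938  0.034     ] 0.042649740889407275 -124.06683224993888
[ 0.55883125 -0.26615561  0.04      ] 0.03789958130783903 -67.35025771720824
[ 0.54114055 -0.19240873  0.08      ] 0.038893652864761395 94.56523475720692
```

Emit:
step_arm(commands="50 1.3 0.04 0 0 0 0;50 2.6 0.04 0 0 0 -0.01;50 2.92 0.04 1 0 0 -0.01;50 2.92 0.04 2.2 0 0 -0.01;50 2.92 0.04 3.4 0 0 -0.01;50 2.92 0.04 4.3 0 0 -0.01;50 2.92 0.04 4.3 0 0 -0.01;50 2.92 0.04 4.3 0 0 -0.01")

```text
time_s: 1.62
position: [0.486, -0.1587, 0.1]
ee_rot: [-1.365, -2.823, 0.0]
ft_force: [0.3, -0.4, 0.0]
grip_width: 0.59
```

Run:
```python
from h import *
for c in('wrist','scene','side'):
    im,p=snap(c,c+'2.png')
a=cv2.imread('pics/scene2.png')[180:340,250:450]; b=cv2.imread('pics/side2.png')[120:260,280:455]
cv2.imwrite('pics/c2.png',np.hstack([cv2.resize(a,(400,320),interpolation=2),cv2.resize(b,(400,320),interpolation=2)]))
s=ctrl.sense(); print(s['position'],s['ee_rot'],s['time_s'],s['grip_width'])
```

```text
[ 0.48870892 -0.16065188  0.10415528] [1.36757314e+00 2.82544040e+00 1.81072592e-04] 1.7667 0.5846634258758505
```

View pics/wrist2.png

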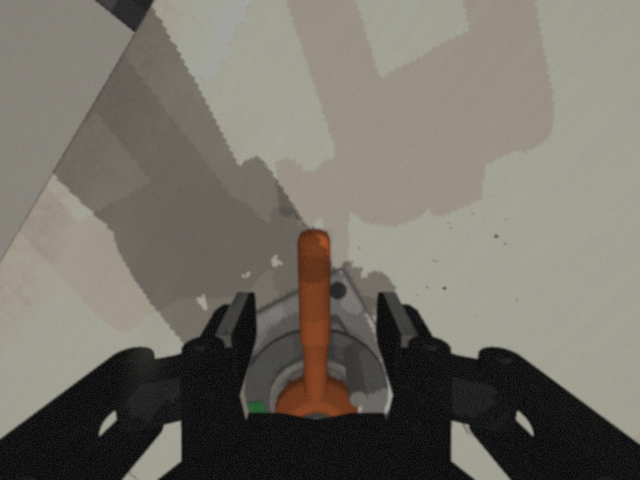

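View pics/c2.png

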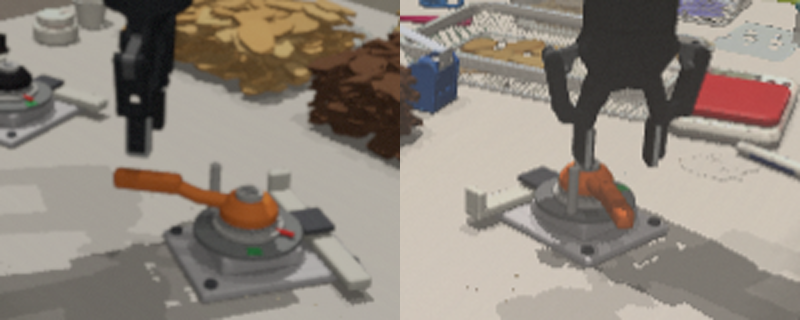

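Fingers straddle the handle (handle at column 314 between fingers at 255 and 378). Descending and gripping.

Emit:
step_arm(commands="50 0 0 0.7 0 0 0;50 0 0 1.4 0 0 0;50 0 0 1.84 0 0 0;50 0 0 1.84 0 0 0;30 0 0 1.84 0 0 0;15 0 0 1.84 0 0 0;5 0 0 1.84 0 0 0;5 0 0 1.84 0 0 0;5 0 0 1.84 0 0 0;5 0 0 1.84 0 0 0;5 0 0 1.84 0 0 0", newtons=50)

```text
time_s: 2.68
position: [0.4898, -0.1615, 0.051]
ee_rot: [1.367, 2.823, -0.001]
ft_force: [-2.7, -0.6, 6.6]
grip_width: 0.177
```

Run:
```python
from h import *
s=ctrl.sense(); print(s['position'],s['ee_rot'],s['time_s'],s['grip_width'],s['ft_force'],s['moment'])
```

```text
[ 0.48984418 -0.16154918  0.05096014] [ 1.36699763e+00  2.82276256e+00 -6.87818978e-04] 2.6833 0.1768282271121484 [-2.70183347 -0.61795804  6.5820839 ] [-0.30570077  0.44941224 -0.24195819]
```

Emit:
step_arm(commands="5 0 0 -0.15 0 0 0;5 0 0 -0.3 0 0 0;5 0 0 -0.42 0 0 0;5 0 0 -0.42 0 0 0;5 0 0 -0.42 0 0 0;5 0 0 -0.42 0 0 0")

```text
time_s: 3.18
position: [0.4898, -0.162, 0.0631]
ee_rot: [1.366, 2.822, -0.002]
ft_force: [3.0, -6.0, -7.9]
grip_width: 0.176
```

Run:
```python
from h import *
im,p=snap('scene','s3.png')
cv2.imwrite('pics/c3.png',cv2.resize(im[230:340,290:450,::-1],(800,550),interpolation=2))
s=ctrl.sense(); print(s['position'],s['ee_rot'],s['time_s'],s['grip_width'],s['ft_force'],s['moment'])
```

```text
[ 0.48978441 -0.161965    0.06308947] [ 1.36650912e+00  2.82187332e+00 -1.82105385e-03] 3.2333 0.17927386339973192 [ 3.11233641 -5.5308025  -8.1242786 ] [-0.81811856 -0.34127206 -0.08539999]
```

View pics/c3.png

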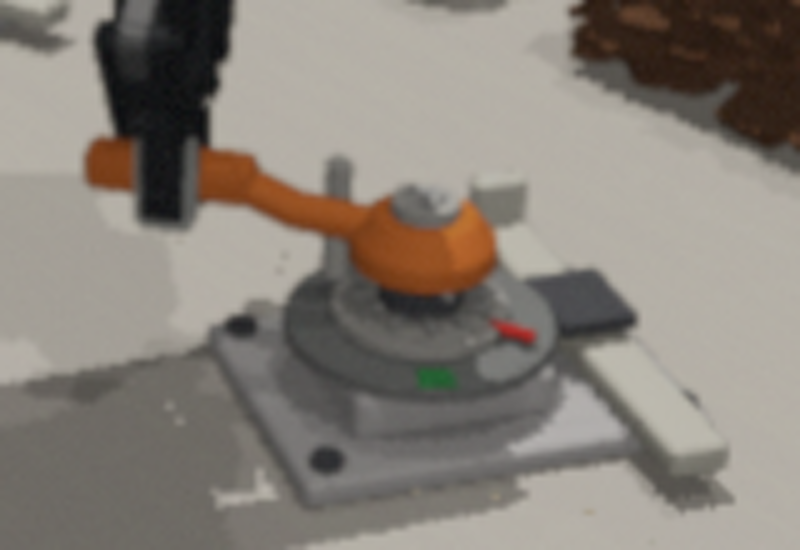

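The picture shows the hub about 12 mm above the tooth ring, with the pointer unchanged. Swinging back about the axis (R ≈ 90 mm).

Emit:
step_arm(commands="5 -0.015 -0.3 -0.02 0 0 -0.1;5 -0.06 -0.6 -0.02 0 0 -0.2;5 -0.13 -0.89 -0.02 0 0 -0.3;5 -0.24 -1.17 -0.02 0 0 -0.4;5 -0.37 -1.44 -0.02 0 0 -0.5;5 -0.37 -1.44 -0.02 0 0 -0.5;5 -0.37 -1.44 -0.02 0 0 -0.5")

```text
time_s: 3.82
position: [0.4627, -0.1969, 0.0631]
ee_rot: [0.63, 3.072, -0.002]
ft_force: [4.4, -0.9, -7.7]
grip_width: 0.178
```

```bash
cat > st.py <<'E'
from h import *
s=ctrl.sense(); P=s['position'];print(P.round(4) if hasattr(P,'round') else P,s['time_s'],s['grip_width'],np.round(s['ft_force'],1),np.round(s['moment'],2),np.round(s['joint_pos'],2))
R=cv2.Rodrigues(np.array(s['ee_rot']))[0]; print('tool x deg',np.degrees(np.arctan2(R[1,0],R[0,0])),'z',R[:,2].round(3))
d=np.array(P[:2])-[.544,-.2325];print('R',np.linalg.norm(d),'ang',np.degrees(np.arctan2(d[1],d[0])))
E
python3 st.py
```

```text
[ 0.4627 -0.1969  0.0631] 3.8167 0.17824948396766474 [ 4.4 -0.9 -7.7] [-0.06 -0.47  0.01] [-0.51 -0.03  2.12  0.    1.05 -1.68]
tool x deg 156.82874153524196 z [ 0.005 -0.002 -1.   ]
R 0.08874277588310708 ang 156.36396323767954
```

Emit:
step_arm(commands="5 -0.015 -0.3 -0.02 0 0 -0.1;5 -0.06 -0.6 -0.02 0 0 -0.2;5 -0.13 -0.89 -0.02 0 0 -0.3;5 -0.24 -1.17 -0.02 0 0 -0.4;5 -0.37 -1.44 -0.02 0 0 -0.5;5 -0.44 -1.57 -0.02 0 0 -0.55;5 -0.44 -1.57 -0.02 0 0 -0.55;5 -0.44 -1.57 -0.02 0 0 -0.55")

```text
time_s: 4.48
position: [0.4562, -0.2444, 0.0631]
ee_rot: [-0.224, 3.129, -0.002]
ft_force: [3.3, -0.8, -7.7]
grip_width: 0.176
```

```bash
python3 st.py
python3 - <<'E'
from h import *
im,p=snap('scene','s4.png')
cv2.imwrite('pics/c4.png',cv2.resize(im[230:340,290:450,::-1],(800,550),interpolation=2))
E
```

```text
[ 0.4562 -0.2444  0.0631] 4.4833 0.17603007584420038 [ 3.3 -0.8 -7.7] [ 0.12 -0.43  0.02] [-0.6  -0.    2.08  0.    1.06 -2.31]
tool x deg -171.79909983734393 z [ 0.005 -0.001 -1.   ]
R 0.0886539918362409 ang -172.2721148911938
```

View pics/c4.png

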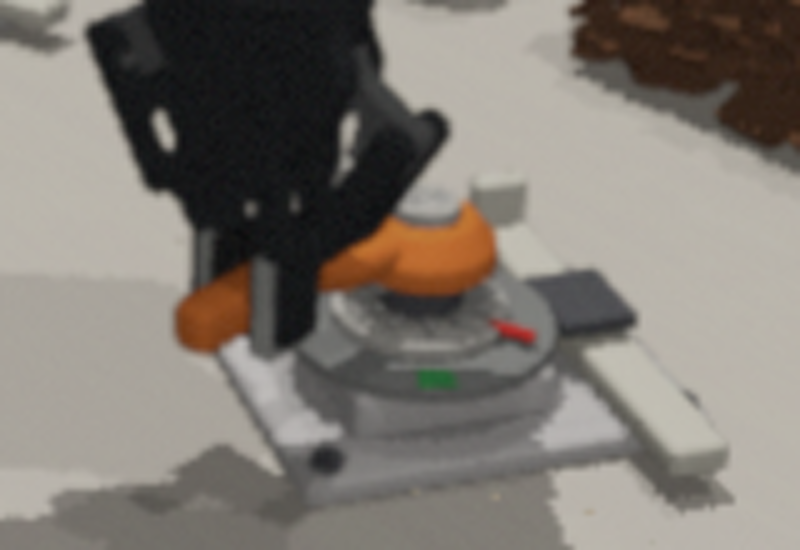

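Emit:
step_arm(commands="5 0 0 0.1 0 0 0;5 0 0 0.2 0 0 0;5 0 0 0.3 0 0 0;5 0 0 0.4 0 0 0;5 0 0 0.44 0 0 0;5 0 0 0.44 0 0 0;5 0 0 0.44 0 0 0")

```text
time_s: 5.12
position: [0.4561, -0.2449, 0.0514]
ee_rot: [-0.226, 3.13, -0.003]
ft_force: [-6.0, 1.7, 4.5]
grip_width: 0.17
```

```bash
python3 st.py
python3 - <<'E'
from h import *
im,p=snap('scene','s5.png')
cv2.imwrite('pics/c5.png',cv2.resize(im[230:340,290:450,::-1],(800,550),interpolation=2))
E
```

```text
[ 0.4561 -0.2449  0.0514] 5.1167 0.1696297803478485 [-6.   1.7  4.5] [0.27 0.84 0.19] [-0.6   0.02  2.09  0.    1.03 -2.31]
tool x deg -171.73023110013693 z [ 0.003 -0.002 -1.   ]
R 0.08880201755051874 ang -171.9971188396113
```

View pics/c5.png

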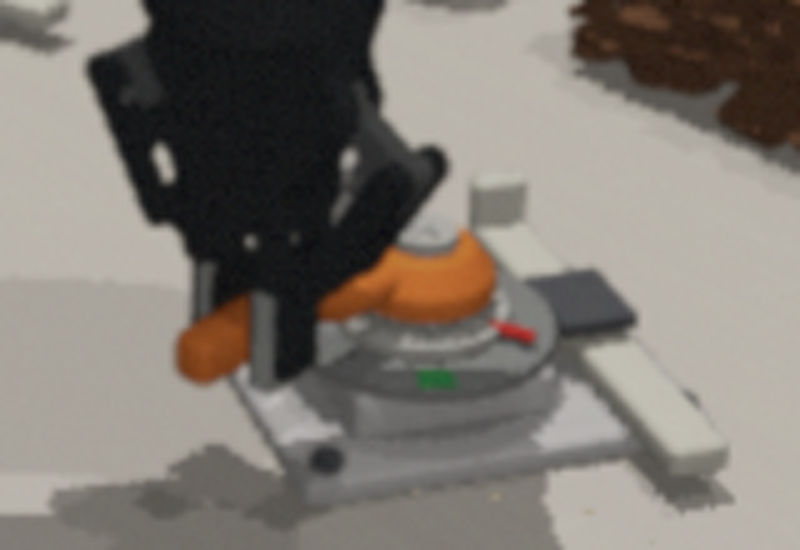

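The lever is seated again: z matches the first seating, and the hub is down on the ring. Turning clockwise in stages.

Emit:
step_arm(commands="5 -0.015 0.3 0 0 0 0.1;5 -0.06 0.6 0 0 0 0.2;5 -0.13 0.88 0 0 0 0.3;5 -0.24 1.16 0 0 0 0.4;5 -0.37 1.43 0 0 0 0.5;5 -0.37 1.43 0 0 0 0.5;5 -0.37 1.43 0 0 0 0.5")

```text
time_s: 5.75
position: [0.461, -0.201, 0.0516]
ee_rot: [0.55, 3.089, -0.003]
ft_force: [-1.7, -0.1, -1.4]
grip_width: 0.18
```

```bash
python3 st.py
python3 - <<'E'
from h import *
im,p=snap('scene','s6.png')
cv2.imwrite('pics/c6.png',cv2.resize(im[230:340,290:450,::-1],(800,550),interpolation=2))
E
```

```text
[ 0.461  -0.201   0.0516] 5.75 0.1803186169258103 [-1.7 -0.1 -1.4] [0.   0.16 0.08] [-0.52 -0.02  2.12 -0.    1.03 -1.74]
tool x deg 159.80087604095627 z [ 0.004 -0.002 -1.   ]
R 0.08879078428043097 ang 159.23981241692331
```

View pics/c6.png

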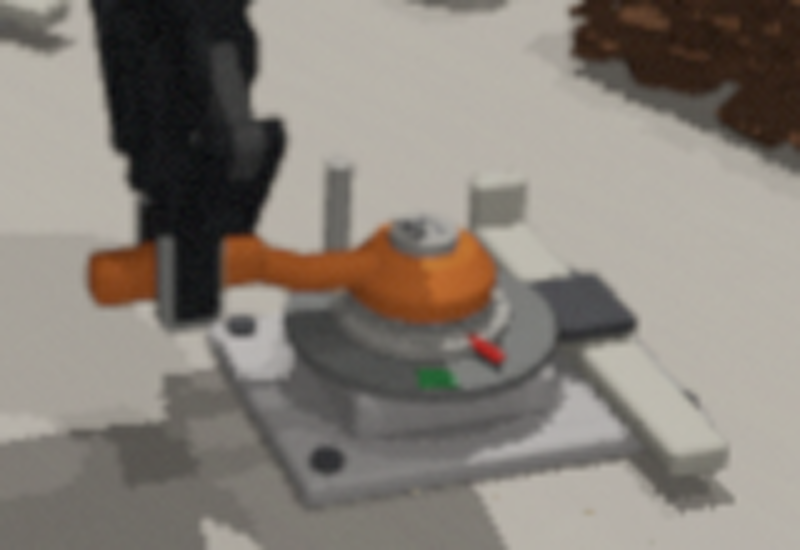

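Emit:
step_arm(commands="5 -0.015 0.3 0.03 0 0 0.1;5 -0.06 0.6 0.03 0 0 0.2;5 -0.13 0.88 0.03 0 0 0.3;5 -0.24 1.16 0.03 0 0 0.4;5 -0.35 1.4 0.03 0 0 0.49;5 -0.35 1.4 0.03 0 0 0.49;5 -0.35 1.4 0.03 0 0 0.49")

```text
time_s: 6.38
position: [0.4854, -0.1656, 0.0513]
ee_rot: [1.279, 2.865, -0.0]
ft_force: [-3.4, 1.2, 4.6]
grip_width: 0.172
```

```bash
python3 st.py
python3 - <<'E'
from h import *
im,p=snap('scene','s7.png')
cv2.imwrite('pics/c7.png',cv2.resize(im[230:340,290:450,::-1],(800,550),interpolation=2))
hsv=cv2.cvtColor(im,cv2.COLOR_RGB2HSV)[290:320,360:410]
for n,m,z in(('g',cv2.inRange(hsv,(50,100,60),(80,255,255)),.034),('r',cv2.inRange(hsv,(0,150,100),(4,255,255))|cv2.inRange(hsv,(172,150,100),(180,255,255)),.04)):
    q=cv2.findNonZero(m).reshape(-1,2); c=q.mean(0)+[360,290]; X=onz(p,c,z); d=X[:2]-[.542,-.2325]; print(n,len(q),c,np.linalg.norm(d),np.degrees(np.arctan2(d[1],d[0])))
E
```

```text
[ 0.4854 -0.1656  0.0513] 6.3833 0.17207847455695124 [-3.4  1.2  4.6] [ 0.16  0.47 -0.03] [-0.43  0.01  2.1  -0.    1.03 -1.16]
tool x deg 131.88694959072885 z [ 0.003 -0.002 -1.   ]
R 0.08898136227941765 ang 131.22651786309112
g 16 [376.4375 305.25  ] 0.0395558323726038 -124.93147780170219
r 9 [377.88888889 301.22222222] 0.036698075862912065 -120.83948408966972
```

View pics/c7.png

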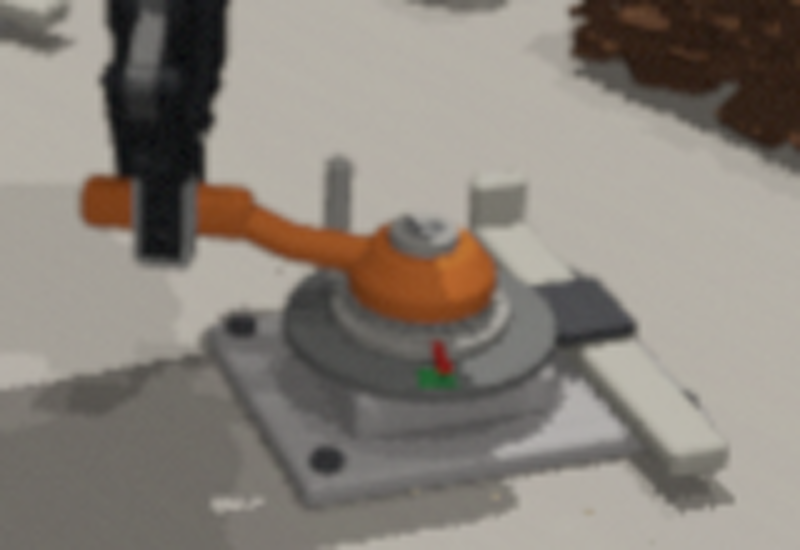

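Emit:
step_arm(commands="5 0 0.08 0 0 0 0.03;5 0 0.15 0 0 0 0.05;5 0 0.15 0 0 0 0.05;5 0 0.15 0 0 0 0.05")

```text
time_s: 6.77
position: [0.4886, -0.1629, 0.0514]
ee_rot: [1.35, 2.833, 0.0]
ft_force: [-3.3, 0.6, 3.0]
grip_width: 0.177
```

```bash
python3 st.py
```

```text
[ 0.4886 -0.1629  0.0514] 6.7667 0.1766227402630865 [-3.3  0.6  3. ] [-0.    0.4   0.12] [-0.43  0.01  2.09 -0.    1.03 -1.11]
tool x deg 129.04500194901723 z [ 0.004 -0.002 -1.   ]
R 0.0889903829011875 ang 128.52246819882123
```

Emit:
step_arm(commands="30 0 0 0 0 0 0;45 0 0 0 0 0 0;50 0 0 0 0 0 0;50 0 0 0 0 0 0;50 0 0 -0.8 0 0 0;50 0 0 -2 0 0 0;50 0 0 -3 0 0 0;50 -1.2 0 -4 0 0 0;50 -2.3 0 -5 0 0 0;50 -2.92 0 -6 0 0 0;50 -2.92 0 -6 0 0 0;50 -2.92 0 -6 0 0 0")

```text
time_s: 7.77
position: [0.5451, -0.2323, 0.2351]
ee_rot: [1.348, 2.826, -0.0]
ft_force: [0.1, 0.5, -0.7]
grip_width: 0.587
```

```bash
python3 st.py
python3 - <<'E'
from h import *
im,p=snap('scene','s8.png');w,pw=snap('wrist','w8.png');sd,ps=snap('side','d8.png')
f=lambda i:cv2.resize(i[:,:,::-1],(400,300),interpolation=2)
cv2.imwrite('pics/c8.png',np.vstack([np.hstack([f(im[235:340,300:440]),f(w[130:310,200:440])]),np.hstack([f(sd[175:245,315:408]),f(sd[270:360,190:340])])]))
hsv=cv2.cvtColor(w,cv2.COLOR_RGB2HSV);hsv[310:]=0;hsv[:,:230]=0
for n,m,z in(('g',cv2.inRange(hsv,(50,100,60),(80,255,255)),.034),('r',cv2.inRange(hsv,(0,170,90),(4,255,255))|cv2.inRange(hsv,(174,170,90),(180,255,255)),.04)):
    m[:,400:]=0
    q=cv2.findNonZero(m).reshape(-1,2); c=q.mean(0); X=onz(pw,c,z); d=X[:2]-[.544,-.2315]; print(n,len(q),c,np.linalg.norm(d),np.degrees(np.arctan2(d[1],d[0])))
E
```

```text
[ 0.5451 -0.2323  0.2351] 7.7667 0.5873609651881291 [ 0.1  0.5 -0.7] [0.03 0.02 0.  ] [-0.49 -0.01  1.78  0.    1.36 -1.17]
tool x deg 128.98839292454858 z [ 0.009 -0.004 -1.   ]
R 0.001137312369203176 ang 10.604347592106024
g 55 [270.96363636 223.87272727] 0.04428272462380596 -127.64410359592611
r 38 [277.68421053 226.28947368] 0.03782523040309741 -123.88473963885556
```

View pics/c8.png

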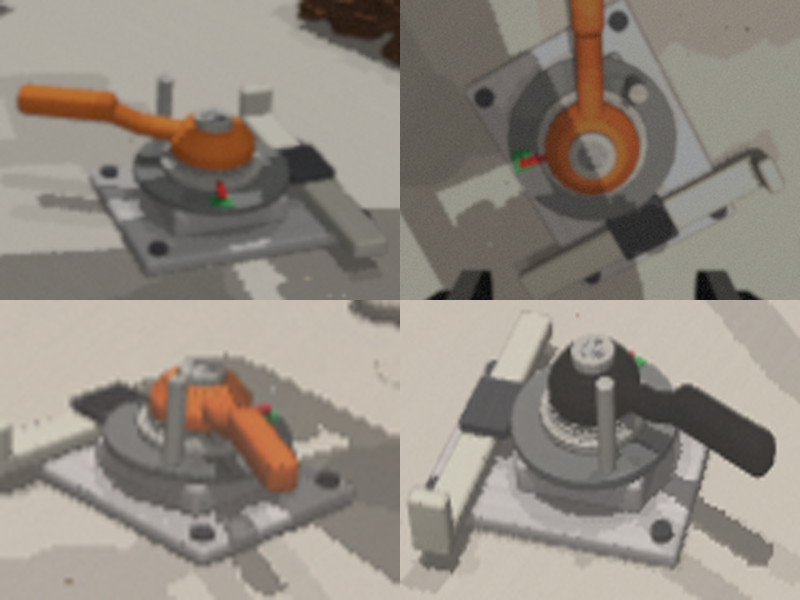

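The pointer is at the middle of the green field (-123.9° against the field centre measured earlier at -124.1°). The lever is seated, the gripper is clear, and the black stop is unchanged.

```bash
python3 -c "
from cell import ctrl
print(ctrl.sign_off())"
```

```text
the job is handed in; nothing more can be done
None
```

The orange stop is now clamped with its lever seated, and I handed the job in at about 7.9 s of the 40 s allowed. I lifted the lever about 12 mm, swung it back 60° (two teeth), let it down into the teeth and turned it about 59° clockwise. Then I let go and raised the gripper clear.

**Seating:** the tool stood at z = 51.4 mm after the swing and after the final turn, against 51.0 mm when first gripped. The pictures show the hub down on its ring.

**Pointer:** the last wrist picture puts it at -123.9°, against -124.1° for the green field's centre in the first picture. The same last picture gave the field's centre as -127.6°, with the pointer covering part of it. That is a few degrees of disagreement, but both readings are inside the field (about ±7°). By these figures the screw stands at roughly 1.1 rad.

**Black stop:** I did not touch it. It looks unchanged in the last side view, but I judged that by eye and did not measure it.

**Forces:** the readings I took stayed around 10 N or less, and none of the checks failed. The sign-off reports no verdict.

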